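# Deburr the bore of a display-mount tube

## Task

Take the deburring tool from its block and run its blade, anticlockwise seen from above, one full turn round the inner edge of the clamped tube's open end: set it down on the edge at the red mark, keep it pressed on lightly and evenly (about 5 N), and do not lift it off until it is back at the mark. Then stand the tool upright in its block again, blade down in the hole and collar resting on the top, and let go; leave the jar, the bowl and the tray where they are.

Things in the scene. Friction and masses are not known exactly. Their poses are not given: they have to be found in the camera images.
- clamp: Fixed bench clamp: dark steel base 120 x 120 x 16 mm, blue jaw block 76 mm square, top 56 mm above the table, steel T-bar screw low on its -y side. In it stands an aluminium tube, outside diameter 56 mm, bore 44 mm, open at the top; a red paint mark, 6 mm wide, runs over the rim and down the outside on the clamp's +x side. Origin: on the table below the tube's axis; z up.
- tube_axis (a point): Point on the tube's axis, level with the jaws' top. The rim above it is 93 to 127 mm above the table: the tube sticks out of the jaws by an unmeasured amount and leans up to 3 degrees, so one side of the rim may be 3 mm higher. Find its height by feel or sight. The bore's centre at the rim is within 2 mm of the vertical through this point.
- deburrer: Loose tool, about 150 g, upright in its block, blade down. Orange handle 22 x 22 mm, from 6 to 72 mm above the origin; below it a round dark collar 40 mm across, 6 mm thick; below that a 12 mm shank, 30 mm long, and the blade. Origin: centre of the collar's underside; z up along the handle; x, y square to the handle's faces.
- blade_centre (a point): Centre of the ball-nosed steel blade, 20 mm in diameter, on the tool's axis 40 mm below its origin. It springs up to 9 mm into the tool, 1.5 N per mm. With the tool upright it runs best 18.5 mm from the tube's axis (14.5 to 21.5 is on the inner edge; farther out is the flat rim, farther in it drops into the bore). Good force 5 N (2 to 10, sideways part included); over 18 N spoils the tube.
- tool_block: Dark wooden tool block, fixed, 80 x 80 x 60 mm, with a round hole 28 mm in diameter and 55 mm deep in the middle of its top. Origin: centre of its underside on the table. The tool stands with blade and shank in the hole and its collar flat on the block's top, 60 mm above the table.
- jar: Amber glass jar with a lid, 60 mm in diameter, 90 mm high, loose; origin at the centre of its underside. To be left alone.
- bowl: Small terracotta bowl, 90 mm wide, 50 mm high, loose; origin at the centre of its underside. To be left alone.
- finds_tray: Small grey open tray, 120 x 90 x 30 mm, loose; origin at the centre of its underside. To be left alone.

How it is judged:
By the outcome, as a careful person would: the job done as asked, in the order asked, and still so for the second after the job is handed in, with the robot touching nothing.
It also fails if it takes over 69 s, if anything falls off the work surface, if the arm or the gripper's body presses on something with over 40 N, if the wrist force passes 120 N, or if a joint passes its speed limit or range.

## Robot

A 7-joint arm with a two-finger parallel gripper is mounted at the origin on the work surface. World frame = base frame: x ahead of the robot, y to its left, z up, the work surface at z = 0. Lengths are in m, angles in rad, forces in N, time in s.
With the tool pointing down it reaches from about 0.425 to 0.8 m from the base axis. Payload 8.3 kg.
Tool frame: the origin (TCP) lies on the front face of the gripper's body, between the roots of the fingers; the fingertips stand 73 mm ahead of it and the grasp point (between the pads) lies 54 mm ahead of it; x points along the fingers, y is the direction in which the jaws open and shut, and the axes are right-handed (so a half turn about x gives the same grasp; the last joint's range is limited). The gripper opens to 85 mm and grips with 20 to 120 N. Pads are 22 mm wide; open, the fingers measure 114 mm over their backs; the gripper's body (76 mm by 85 mm) begins 54 mm behind the grasp point. The pads swing forward as they close: fully open they stand 13 mm farther back than shut.
Start: joints at [-1.173, 0.383, 0.016, 1.37, -0.006, 1.388, -0.046], TCP at [0.278, 0.56, 0.304] pointing down, gripper open.
Joint ranges: [-2.95, 2.95], [-0.25, 2.06], [-1.52, 1.56], [0.18, 2.33], [-1.44, 4.58], [0.02, 2.06], [-3.01, 3.01]. Speed limits (rad/s): [2.39, 2.39, 3.01, 3.01, 3.14, 3.14, 3.14].

## Interface

Orientations are given as a rotation vector (axis times angle).
In Python, from cell import * gives the robot as it stands.
- The arm moves only by the tool send_rows, never from a script. Its argument "moves" is a list of rows, each an object of numbers: "dx", "dy", "dz": the shift along the tool's x, y, z as a fraction of full scale; "twist": the turn about the tool's x as a fraction of full scale; "jaw": the opening, from 0 (shut) to 1 (fully open). In form: [{"dx": .., "dy": .., "dz": .., "twist": .., "jaw": ..}, ...]. A call has 1 to 12 rows; each row is the pose to reach, as a shift and turn from the pose measured when the call began, along the tool's axes at that moment; what a row does not reach only later rows make up. Full scale, the value 1, is 0.25 m for a shift and 120 degrees for a turn. A row lasts 1/10 s, in which the tool goes at most 50 mm and 8.59 degrees, less where a joint would pass 70% of its speed; a pose out of reach is approached as far as the arm can. A call with a number of a shift or a turn outside -1 to 1 is refused whole. A call with a gripper value outside its range is refused whole. The fingers move at their own pace and stop on an object; "grip_force" is the grip in N (left out, the last holds). Time passes only in rows, so rows that repeat a pose let the fingers close. It gives the time, the measured TCP pose, the force and the opening at its end, in the units of the state.
- observe(): the state, without advancing time (a new reading comes with each control period).
- camera(name): name is "scene" or "top" or "wrist"; returns a dict with "color" (400x640x3 uint8, red, green, blue), "z_map" (400x640 float32, m along the optical axis (not along the pixel's ray), 0 where there is no reading), "fx", "fy", "cx", "cy" (pixels), "dist" ([k1, k2, p1, p2, k3] as OpenCV has them; the pictures are not rectified), "R" (3x3) and "t" (3): a world point X has camera coordinates R X + t. Camera axes: x right, y down, z forward; pixel columns grow to the right and rows downward; lengths in m; the calibration is good to about 2 mm. A picture is of the moment at which its call begins.
- job_done(): hands the job in, once; it reports no verdict.
Trained networks look in a picture, given as the dict that the camera call returned (one of the last four; its "shot" number tells which), for a name from the list of things; names that differ only in an ending like _2 or _b are one class to them, and where a whole thing is asked for, a point or a joint stands for the part that bears it (a point fixed in the world has none). Each returns a list of dicts, best first, with "score" (0 to 1); they miss things now and then, are a little off and sometimes report something else, mostly with a low value. They report only what shows in the picture. A call takes as long as a camera call.
- boxes_of(picture, target): "box" ([left, top, right, bottom] in pixels, round what is visible of it).
- regions_of(picture, target): "pixels" (400x640 bool, what is visible of it) and "box" ([left, top, right, bottom] in pixels, round what is visible of it).
The state is a dict: "time_s": time; "q": joint angles; "joint_vel": joint speeds; "joint_efforts": joint torques, N m; "ee_pos": TCP position; "tcp_rot": TCP orientation; "contact_force": force on the tool from outside, world axes, zero at the start; "moment": the same for the moment, N m; "opening": finger opening in m.
Only numpy, scipy, OpenCV 4.12 (cv2) and the standard library are available. Lean on these libraries where they do the work, as an engineer would, in place of code of your own. Each camera call takes 0.05 s, during which the arm holds its last target. There are 200 camera calls.

## Working session

There is one attempt and no reset: what is moved stays moved. The work goes in short steps, Python scripts to look and compute and a tool call to move; the robot and the scene stay as the last step left them, time stands still between calls to the robot, and variables do not carry over. Pictures are saved under pics/ and viewed, about 8 in all and at most 12, crops included, and the job is handed in when it is done.

Besides the shell and the picture viewer there is one more tool, called after ">>>" by a JSON object that holds its "fn" and its "kwargs", one argument or row to a line. send_rows: Moves the arm, as the interface text tells. Shift numbers are shares of 0.25 m and turn numbers shares of 120 degrees, none past 1 either way. Its arguments: {"type":"object","properties":{"moves":{"type":"array"},"grip_force":{"type":"number"}},"required":["moves"]}

```bash
mkdir -p pics; ls; cat > h.py <<'E'
from cell import *
import numpy as np, cv2
from scipy.spatial.transform import Rotation as Ro
def save(p,n,box=None,s=1):
    im=p["color"][...,::-1]
    if box: im=im[box[1]:box[3],box[0]:box[2]]
    cv2.imwrite("pics/"+n,cv2.resize(im,None,fx=s,fy=s,interpolation=cv2.INTER_NEAREST if s>1 else cv2.INTER_AREA))
def cloud(p):
    K=np.array([[p["fx"],0,p["cx"]],[0,p["fy"],p["cy"]],[0,0,1.]])
    h,w=p["z_map"].shape
    v,u=np.mgrid[:h,:w]
    pt=np.stack([u,v],-1).reshape(-1,1,2).astype(np.float64)
    n=cv2.undistortPoints(pt,K,np.array(p["dist"],float)).reshape(h,w,2)
    z=p["z_map"][...,None]
    X=np.concatenate([n*z,z],-1)
    W=(X-np.array(p["t"]))@np.array(p["R"])
    W[p["z_map"]==0]=np.nan
    return W
E
python3 - <<'E'
from h import *
s=observe(); print({k:np.round(v,3) for k,v in s.items()})
print(np.round(Ro.from_rotvec(s["tcp_rot"]).as_matrix(),3))
a=camera("scene"); b=camera("top")
cv2.imwrite("pics/a.png",np.vstack([cv2.resize(x["color"][...,::-1],(480,300)) for x in(a,b)]))
for p,n in((a,"s"),(b,"t")):
  W=cloud(p)
  for t in["clamp","deburrer","tool_block","jar","bowl","finds_tray"]:
    for r in regions_of(p,t)[:2]:
        q=W[r["pixels"]];q=q[~np.isnan(q[:,0])]
        if len(q)>5: print(n,t,round(r["score"],2),r["box"],len(q),np.round(np.median(q,0),3),np.round(np.percentile(q,2,0),3),np.round(np.percentile(q,98,0),3))
print(observe()["time_s"])
E
```

```text
pics
{'time_s': np.float64(0.0), 'q': array([-1.173,  0.384,  0.016,  1.371, -0.006,  1.388, -0.046]), 'joint_vel': array([ 0.001, -0.   ,  0.   ,  0.002, -0.   , -0.   , -0.001]), 'joint_efforts': array([-0.0000e+00, -6.2760e+01,  8.4400e-01, -3.7182e+01,  1.6000e-02,
        1.4000e-02, -0.0000e+00]), 'ee_pos': array([0.278, 0.56 , 0.303]), 'tcp_rot': array([ 0.36 ,  1.541, -0.363]), 'contact_force': array([ 0.245, -0.06 , -0.046]), 'moment': array([0.046, 0.   , 0.019]), 'opening': np.float64(0.086)}
[[-0.001  0.445  0.896]
 [-0.002  0.896 -0.445]
 [-1.    -0.002  0.   ]]
s clamp 0.63 [197.7, 153.1, 276.5, 230.0] 2947 [ 0.517 -0.169  0.039] [ 0.469 -0.236  0.005] [ 0.565 -0.099  0.102]
s deburrer 0.66 [362.5, 128.3, 380.2, 159.2] 400 [0.51  0.139 0.095] [0.493 0.129 0.061] [0.518 0.156 0.131]
s tool_block 0.61 [346.6, 143.7, 392.7, 189.1] 1325 [0.533 0.13  0.047] [0.46  0.1   0.002] [0.546 0.182 0.06 ]
s jar 0.72 [338.4, 228.5, 372.8, 283.3] 1603 [ 0.76  -0.012  0.065] [ 0.72  -0.033  0.003] [0.773 0.02  0.091]
s jar 0.51 [428.8, 194.5, 508.5, 254.5] 2508 [0.725 0.273 0.007] [0.66
[... 240 characters left out ...]
] [0.792 0.32  0.029]
t clamp 0.92 [351.3, 217.2, 425.1, 279.5] 2525 [ 0.496 -0.159  0.021] [ 0.424 -0.235  0.004] [ 0.558 -0.092  0.105]
t deburrer 0.81 [249.9, 237.1, 268.9, 253.5] 235 [0.502 0.141 0.1  ] [0.482 0.127 0.062] [0.519 0.158 0.136]
t tool_block 0.58 [240.4, 224.5, 279.8, 260.9] 960 [0.503 0.141 0.06 ] [0.46  0.103 0.022] [0.543 0.185 0.065]
t jar 0.7 [310.6, 132.5, 335.0, 156.1] 513 [ 0.737 -0.001  0.09 ] [ 0.715 -0.024  0.033] [0.766 0.025 0.095]
t bowl 0.95 [426.9, 135.5, 460.3, 171.4] 1006 [ 0.735 -0.305  0.023] [ 0.691 -0.339  0.003] [ 0.77  -0.259  0.053]
t finds_tray 0.62 [192.4, 126.1, 241.7, 179.9] 1853 [0.727 0.269 0.005] [ 0.665  0.214 -0.001] [0.786 0.319 0.032]
0.7
```

View pics/a.png

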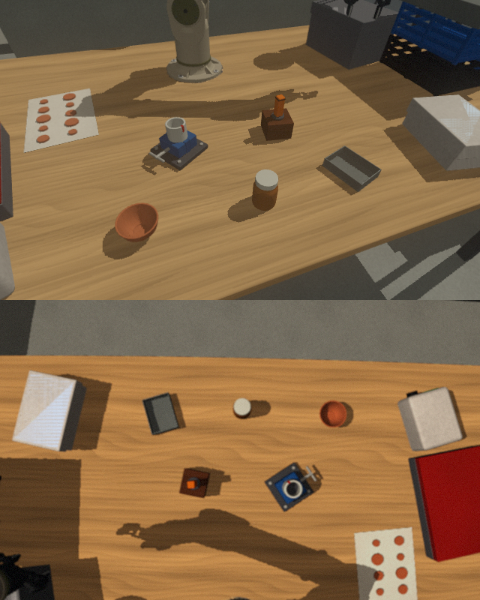

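```bash
cat >> h.py <<'E'
def go(pos,ydir=None):
    """print fractions to reach pos, with tool y along ydir (deg, mod 180)"""
    s=observe();R=Ro.from_rotvec(s["tcp_rot"]).as_matrix()
    d=R.T@(np.array(pos)-s["ee_pos"])/0.25
    y=np.degrees(np.arctan2(R[1,1],R[0,1]))
    tw=None
    if ydir is not None:
        tw=-((ydir-y+90)%180-90)/120   # x down: +twist turns clockwise from above
    print("pos",np.round(s["ee_pos"],4),"yaw",round(y,2),"go",np.round(d,4),"twist",tw,"F",np.round(s["contact_force"],2),"op",round(float(s["opening"]),4),"t",s["time_s"],"q7",round(s["q"][6],2))
E
python3 - <<'E'
from h import *
go((0.5,0.14,0.29))
E
```

```text
pos [0.2779 0.5598 0.3039] yaw 63.6 go [ 0.0555 -1.1091  1.5425] twist None F [ 0.44 -0.26  0.32] op 0.0854 t 0.7 q7 -0.05
```

>>> {"fn": "send_rows", "kwargs": {
  "moves": [
    {"dx": 0,"dy": -0.14,"dz": 0.2,"jaw": 1},
    {"dx": 0,"dy": -0.28,"dz": 0.4,"jaw": 1},
    {"dx": 0,"dy": -0.42,"dz": 0.6,"jaw": 1},
    {"dx": 0,"dy": -0.56,"dz": 0.8,"jaw": 1},
    {"dx": 0,"dy": -0.65,"dz": 0.9,"jaw": 1}
  ]
}}

```text
$.moves[0]: bad value
```

```bash
python3 - <<'E'
from h import *
go((0.48,0.14,0.29))
E
```

```text
pos [0.2779 0.5598 0.3039] yaw 63.6 go [ 0.0555 -1.1446  1.4709] twist None F [ 0.44 -0.26  0.32] op 0.0854 t 0.7 q7 -0.05
```

>>> {"fn": "send_rows", "kwargs": {
  "moves": [
    {"dx": 0,"dy": -0.14,"dz": 0.2,"twist": 0,"jaw": 1},
    {"dx": 0,"dy": -0.28,"dz": 0.4,"twist": 0,"jaw": 1},
    {"dx": 0,"dy": -0.42,"dz": 0.6,"twist": 0,"jaw": 1},
    {"dx": 0,"dy": -0.56,"dz": 0.8,"twist": 0,"jaw": 1},
    {"dx": 0,"dy": -0.65,"dz": 0.9,"twist": 0,"jaw": 1}
  ]
}}

```text
time_s: 1.2
ee_pos: [0.3961, 0.3372, 0.3041]
tcp_rot: [0.362, 1.54, -0.361]
contact_force: [0.6, 0.1, 0.4]
opening: 0.0852
```

```bash
python3 - <<'E'
from h import *
go((0.48,0.14,0.29))
E
```

```text
pos [0.3961 0.3372 0.3041] yaw 63.59 go [ 0.0562 -0.5572  0.6516] twist None F [0.58 0.07 0.43] op 0.0852 t 1.2 q7 0.36
```

>>> {"fn": "send_rows", "kwargs": {
  "moves": [
    {"dx": 0.02,"dy": -0.13,"dz": 0.15,"twist": 0,"jaw": 1},
    {"dx": 0.04,"dy": -0.26,"dz": 0.3,"twist": 0,"jaw": 1},
    {"dx": 0.05,"dy": -0.39,"dz": 0.46,"twist": 0,"jaw": 1},
    {"dx": 0.056,"dy": -0.557,"dz": 0.65,"twist": 0,"jaw": 1},
    {"dx": 0.056,"dy": -0.557,"dz": 0.65,"twist": 0,"jaw": 1},
    {"dx": 0.056,"dy": -0.557,"dz": 0.65,"twist": 0,"jaw": 1}
  ]
}}

```text
time_s: 1.8
ee_pos: [0.4808, 0.1365, 0.2903]
tcp_rot: [0.367, 1.538, -0.366]
contact_force: [1.4, 0.4, 1.1]
opening: 0.0853
```

```bash
python3 - <<'E'
from h import *
p=camera("wrist"); save(p,"w1.png")
W=cloud(p)
for t in["deburrer","tool_block"]:
    for r in regions_of(p,t)[:1]:
        q=W[r["pixels"]];q=q[~np.isnan(q[:,0])]
        print(t,round(r["score"],2),r["box"],len(q),np.round(np.percentile(q,[2,50,98],0),3))
for lo,hi in((.125,.14),(.055,.063),(.063,.07)):
    m=(W[...,2]>lo)&(W[...,2]<hi)&(abs(W[...,0]-.5)<.07)&(abs(W[...,1]-.143)<.07)
    q=W[m]
    if len(q)>10:
        print(lo,len(q),np.round(q[:,2].mean(),4),cv2.minAreaRect((q[:,:2]*1000).astype(np.float32)), np.round(q.mean(0),4))
go((0.5,0.14,0.29))
E
```

```text
deburrer 0.72 [312.7, 173.6, 362.2, 242.6] 2272 [[0.482 0.129 0.064]
 [0.492 0.148 0.113]
 [0.51  0.163 0.133]]
tool_block 0.75 [282.5, 131.1, 388.5, 246.9] 6362 [[0.456 0.105 0.006]
 [0.484 0.154 0.06 ]
 [0.541 0.188 0.061]]
0.125 989 0.1312 ((499.7592468261719, 146.0276336669922), (22.34096336364746, 22.574657440185547), 5.578460693359375) [0.4985 0.1465 0.1312]
0.055 5598 0.0599 ((500.19915771484375, 145.95706176757812), (80.18444061279297, 80.62666320800781), 79.53189849853516) [0.494  0.148  0.0599]
0.063 659 0.066 ((496.0761413574219, 147.04515075683594), (39.29993438720703, 31.702573776245117), 72.68418884277344) [0.4929 0.1489 0.066 ]
pos [0.4793 0.1416 0.2901] yaw 63.69 go [0.0004 0.031  0.0772] twist None F [-0.33  0.61 -0.28] op 0.0857 t 1.95 q7 0.8
```

View pics/w1.png

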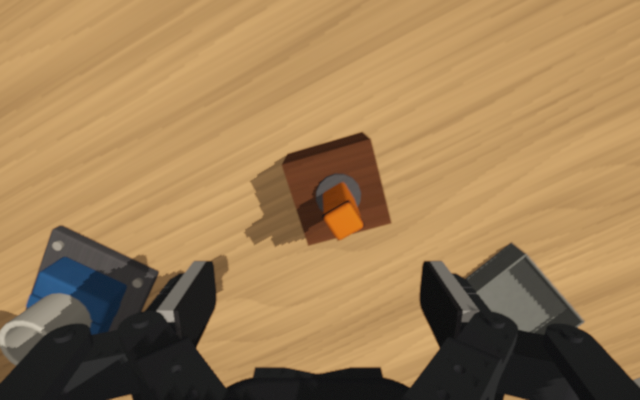

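```bash
python3 - <<'E'
from h import *
go((0.4997,0.146,0.22),95.6)
E
```

```text
pos [0.4793 0.1416 0.2901] yaw 63.69 go [0.2804 0.0517 0.0656] twist -0.2659459164914305 F [-0.33  0.61 -0.28] op 0.0857 t 1.95 q7 0.8
```

>>> {"fn": "send_rows", "kwargs": {
  "moves": [
    {"dx": 0.05,"dy": 0.05,"dz": 0.065,"twist": -0.07,"jaw": 1},
    {"dx": 0.1,"dy": 0.052,"dz": 0.066,"twist": -0.14,"jaw": 1},
    {"dx": 0.15,"dy": 0.052,"dz": 0.066,"twist": -0.21,"jaw": 1},
    {"dx": 0.2,"dy": 0.052,"dz": 0.066,"twist": -0.266,"jaw": 1},
    {"dx": 0.2,"dy": 0.052,"dz": 0.066,"twist": -0.266,"jaw": 1},
    {"dx": 0.2,"dy": 0.052,"dz": 0.066,"twist": -0.266,"jaw": 1}
  ]
}}

```text
time_s: 2.55
ee_pos: [0.4994, 0.1473, 0.2403]
tcp_rot: [-0.075, 1.57, 0.077]
contact_force: [0.0, 0.4, 0.2]
opening: 0.0852
```

```bash
python3 - <<'E'
from h import *
go((0.4997,0.146,0.147),95.6)
E
```

```text
pos [0.4994 0.1473 0.2403] yaw 95.53 go [ 0.373  -0.0059  0.0007] twist -0.0006039493371636932 F [0.04 0.38 0.15] op 0.0852 t 2.55 q7 1.37
```

>>> {"fn": "send_rows", "kwargs": {
  "moves": [
    {"dx": 0.1,"dy": -0.005,"dz": 0.001,"twist": 0,"jaw": 1},
    {"dx": 0.2,"dy": -0.005,"dz": 0.001,"twist": 0,"jaw": 1},
    {"dx": 0.3,"dy": -0.005,"dz": 0.001,"twist": 0,"jaw": 1},
    {"dx": 0.373,"dy": -0.005,"dz": 0.001,"twist": 0,"jaw": 1},
    {"dx": 0.373,"dy": -0.005,"dz": 0.001,"twist": 0,"jaw": 1},
    {"dx": 0.373,"dy": -0.005,"dz": 0.001,"twist": 0,"jaw": 0.5},
    {"dx": 0.373,"dy": -0.005,"dz": 0.001,"twist": 0,"jaw": 0},
    {"dx": 0.373,"dy": -0.005,"dz": 0.001,"twist": 0,"jaw": 0},
    {"dx": 0.373,"dy": -0.005,"dz": 0.001,"twist": 0,"jaw": 0},
    {"dx": 0.373,"dy": -0.005,"dz": 0.001,"twist": 0,"jaw": 0},
    {"dx": 0.373,"dy": -0.005,"dz": 0.001,"twist": 0,"jaw": 0}
  ],
  "grip_force": 100
}}

```text
time_s: 3.65
ee_pos: [0.5003, 0.1465, 0.148]
tcp_rot: [-0.074, 1.568, 0.077]
contact_force: [0.1, 0.2, 6.2]
opening: 0.0211
```

```bash
python3 - <<'E'
from h import *
go((0.4997,0.146,0.30),95.6)
b=camera("top"); a=camera("scene")
out=[]
for p,n in((a,"s"),(b,"t")):
    W=cloud(p); near=(abs(W[...,0]-.497)<.06)&(abs(W[...,1]+.165)<.06)
    # tube points above jaws
    m=near&(W[...,2]>.085)&(W[...,2]<.14)
    q=W[m]; print(n,m.sum(),np.round(np.percentile(q,[1,50,99],0),4),np.round(np.percentile(q[:,2],[80,90,95]),4))
    m=near&(W[...,2]>.05)&(W[...,2]<.06); q=W[m]; print("jaw",m.sum(),cv2.minAreaRect((q[:,:2]*1000).astype(np.float32)))
    m=near&(W[...,2]>.01)&(W[...,2]<.02); q=W[m]; print("base",m.sum(),cv2.minAreaRect((q[:,:2]*1000).astype(np.float32)))
save(a,"tb.png",(190,140,290,240),5)
E
```

```text
pos [0.5003 0.1465 0.148 ] yaw 95.52 go [-6.081e-01 -4.000e-04 -1.700e-03] twist -0.0006678973179029176 F [0.09 0.23 6.21] op 0.0211 t 3.65 q7 1.4
s 438 [[ 0.465  -0.1909  0.0853]
 [ 0.501  -0.1646  0.0969]
 [ 0.5194 -0.1381  0.1039]] [0.1015 0.1023 0.1029]
jaw 451 ((493.1372985839844, -163.68955993652344), (74.51646423339844, 76.30525207519531), 33.45707702636719)
base 657 ((512.7001953125, -167.6832733154297), (125.19670867919922, 93.53038787841797), 82.41349792480469)
t 234 [[ 0.4641 -0.189   0.0862]
 [ 0.491  -0.1613  0.1027]
 [ 0.5168 -0.1347  0.108 ]] [0.1052 0.1061 0.1069]
jaw 467 ((490.70672607421875, -161.908447265625), (76.96781158447266, 76.07098388671875), 33.714874267578125)
base 767 ((496.845703125, -164.51023864746094), (116.31209564208984, 119.2791519165039), 1.2251100540161133)
```

View pics/tb.png

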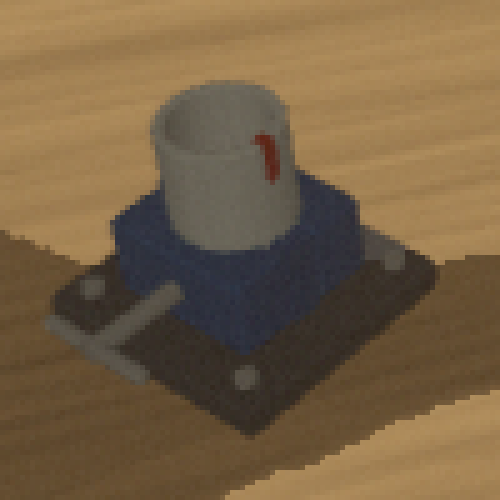

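>>> {"fn": "send_rows", "kwargs": {
  "moves": [
    {"dx": -0.1,"dy": 0,"dz": 0,"twist": 0,"jaw": 0},
    {"dx": -0.2,"dy": 0,"dz": 0,"twist": 0,"jaw": 0},
    {"dx": -0.35,"dy": 0,"dz": 0,"twist": 0,"jaw": 0},
    {"dx": -0.5,"dy": 0,"dz": 0,"twist": 0,"jaw": 0},
    {"dx": -0.6,"dy": -0.1,"dz": 0,"twist": 0,"jaw": 0},
    {"dx": -0.6,"dy": -0.3,"dz": 0.03,"twist": 0,"jaw": 0},
    {"dx": -0.6,"dy": -0.5,"dz": 0.05,"twist": 0,"jaw": 0},
    {"dx": -0.6,"dy": -0.7,"dz": 0.08,"twist": 0,"jaw": 0},
    {"dx": -0.6,"dy": -0.85,"dz": 0.1,"twist": 0,"jaw": 0}
  ]
}}

```text
time_s: 4.65
ee_pos: [0.5452, -0.0664, 0.2977]
tcp_rot: [-0.073, 1.568, 0.075]
contact_force: [0.5, 1.1, -1.3]
opening: 0.0213
```

```bash
python3 - <<'E'
from h import *
go((0.55,-0.165,0.30),95.6)
E
```

```text
pos [ 0.5452 -0.0664  0.2977] yaw 95.38 go [-0.0099 -0.3944 -0.018 ] twist -0.0017971114809821388 F [ 0.5   1.05 -1.27] op 0.0213 t 4.65 q7 1.81
```

>>> {"fn": "send_rows", "kwargs": {
  "moves": [
    {"dx": -0.01,"dy": -0.2,"dz": 0,"twist": 0,"jaw": 0},
    {"dx": -0.01,"dy": -0.394,"dz": -0.018,"twist": 0,"jaw": 0},
    {"dx": -0.01,"dy": -0.394,"dz": -0.018,"twist": 0,"jaw": 0},
    {"dx": -0.01,"dy": -0.394,"dz": -0.018,"twist": 0,"jaw": 0},
    {"dx": -0.01,"dy": -0.394,"dz": -0.018,"twist": 0,"jaw": 0}
  ]
}}

```text
time_s: 5.15
ee_pos: [0.5501, -0.1638, 0.2996]
tcp_rot: [-0.073, 1.569, 0.076]
contact_force: [0.4, 0.7, -1.9]
opening: 0.0211
```

```bash
python3 - <<'E'
from h import *
go((0.55,-0.165,0.30),95.6)
p=camera("wrist"); save(p,"w2.png")
W=cloud(p); np.save("w2.npy",W)
near=(abs(W[...,0]-.497)<.07)&(abs(W[...,1]+.165)<.07)
for lo,hi in((.052,.06),(.01,.02)):
    m=near&(W[...,2]>lo)&(W[...,2]<hi); q=W[m]; print(m.sum(),q[:,2].mean(),cv2.minAreaRect((q[:,:2]*1000).astype(np.float32)))
m=near&(W[...,2]>.09)&(W[...,2]<.15)&(W[...,0]<.54); print(m.sum(),np.histogram(W[m][:,2],bins=np.arange(.09,.15,.002)))
np.save("w2c.npy",p["color"])
E
```

```text
pos [ 0.5501 -0.1638  0.2996] yaw 95.45 go [-0.0017 -0.0048 -0.0007] twist -0.0012723498644766332 F [ 0.38  0.73 -1.86] op 0.0211 t 5.15 q7 2.02
3205 0.055584571141757376 ((490.7165832519531, -163.20986938476562), (76.62323760986328, 76.15299987792969), 34.19009017944336)
6318 0.015979119209636062 ((490.60516357421875, -163.17051696777344), (120.79564666748047, 120.51394653320312), 34.12400436401367)
1949 (array([  40,   44,   37,   33,   50,  436, 1053,  252,    4,    0,    0,
          0,    0,    0,    0,    0,    0,    0,    0,    0,    0,    0,
          0,    0,    0,    0,    0,    0,    0]), array([0.09 , 0.092, 0.094, 0.096, 0.098, 0.1  , 0.102, 0.104, 0.106,
       0.108, 0.11 , 0.112, 0.114, 0.116, 0.118, 0.12 , 0.122, 0.124,
       0.126, 0.128, 0.13 , 0.132, 0.134, 0.136, 0.138, 0.14 , 0.142,
       0.144, 0.146, 0.148]))
```

View pics/w2.png

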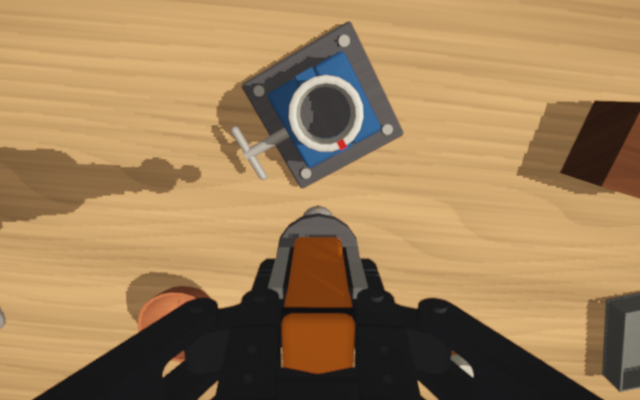

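```bash
python3 - <<'E'
from h import *
from scipy.optimize import least_squares
W=np.load("w2.npy");C=np.load("w2c.npy").astype(int)
r=np.hypot(W[...,0]-.4907,W[...,1]+.1632)
m=(W[...,2]>.098)&(W[...,2]<.109)&(r<.034)&(r>.018)
q=W[m]
A=np.c_[q[:,:2]-[.4907,-.1632],np.ones(len(q))]
w=np.ones(len(q),bool)
for _ in range(6):
    c=np.linalg.lstsq(A[w],q[w,2],rcond=None)[0]; e=q[:,2]-A@c; w=abs(e)<.0015
print("plane",c,"n",w.sum(),len(q),"rms",e[w].std(),"tilt deg",np.degrees(np.hypot(*c[:2])),"high dir",np.degrees(np.arctan2(c[1],c[0])))
g=q[w]
# edges per angular sector
cx=np.array([.4907,-.1632])
for it in range(4):
    d=g[:,:2]-cx; th=np.degrees(np.arctan2(d[:,1],d[:,0]))%360; rr=np.hypot(*d.T)
    P=[];Q=[];rad=[]
    for a in range(0,360,15):
        k=(th>=a)&(th<a+15)
        if k.sum()>10:
            lo,hi=np.percentile(rr[k],[3,97]);t=np.radians(a+7.5);u=np.array([np.cos(t),np.sin(t)])
            P.append(cx+lo*u);Q.append(cx+hi*u);rad.append((a,round(lo*1e3,1),round(hi*1e3,1)))
    P=np.array(P);Q=np.array(Q)
    f=lambda p:np.hypot(*(p[:2,None]-P.T))-p[2]
    fi=least_squares(lambda p:np.hypot(P[:,0]-p[0],P[:,1]-p[1])-p[2],[*cx,.022]).x
    fo=least_squares(lambda p:np.hypot(Q[:,0]-p[0],Q[:,1]-p[1])-p[2],[*cx,.028]).x
    cx=(fi[:2]+fo[:2])/2
print(fi,fo,rad)
red=(C[...,0]>130)&(C[...,1]<90)&(C[...,2]<90)&(r<.045)
print(red.sum(),W[red].mean(0),"ang",np.degrees(np.arctan2(*(W[red].mean(0)[:2]-cx)[::-1])))
# collar/handle of the held tool
h=(C[...,0]>150)&(C[...,1]<130)&(C[...,2]<70)&(W[...,0]>.52)&(W[...,2]>.18)
z=W[h]; print(len(z))
for l in np.arange(.2,.3,.01):
    k=(z[:,2]>l)&(z[:,2]<l+.01)
    if k.sum()>20: print(round(l,2),k.sum(),np.round(np.percentile(z[k],[2,50,98],0),4).tolist())
E
```

```text
plane [0.03426905 0.02384864 0.10289268] n 1579 1795 rms 0.0006688577010630253 tilt deg 2.392142303698311 high dir 34.834969643865584
[ 0.49017853 -0.16367543  0.02210576] [ 0.49021561 -0.16366987  0.02750124] [(0, np.float64(22.1), np.float64(27.6)), (15, np.float64(22.0), np.float64(27.6)), (30, np.float64(21.9), np.float64(28.4)), (45, np.float64(22.1), np.float64(27.3)), (60, np.float64(22.2), np.float64(27.2)), (75, np.float64(21.9), np.float64(27.5)), (90, np.float64(22.0), np.float64(27.2)), (105, np.float64(22.1), np.float64(27.3)), (120, np.float64(22.2), np.float64(27.5)), (135, np.float64(22.2), np.float64(27.4)), (150, np.float64(22.2), np.float64(27.6)), (165, np.float64(22.3), np.float64(27.6)), (180, np.float64(22.1), np.float64(27.6)), (195, np.float64(22.0), np.float64(27.5)), (210, np.float64(22.1), np.float64(27.5)), (225, np.float64(22.2), np.float64(27.7)), (240, np.float64(22.2), np.float64(27.5)), (255, np.float64(22.0), np.float64(27.5)), (270, np.float64(21.9), np.float64(27.1)), (285, np.float64(22.1), np.float64(27.4)), (300, np.float64(22.0), np.float64(27.5)), (315, np.float64(22.3), np.float64(27.5)), (330, np.float64(22.3), np.float64(27.4)), (345, np.float64(22.1), np.float64(27.6))]
57 [ 0.51068861 -0.14953081  0.10455033] ang 34.61073532816718
2641
0.28 2615 [[0.54, -0.1727, 0.2821], [0.5471, -0.1644, 0.2833], [0.5556, -0.1563, 0.2844]]
```

```bash
python3 - <<'E'
from h import *
W=np.load("w2.npy")
for lo,hi in((.2805,.287),(.2155,.2195)):
    m=(W[...,2]>lo)&(W[...,2]<hi)&(abs(W[...,0]-.55)<.05)&(abs(W[...,1]+.164)<.03)
    m=cv2.morphologyEx(m.astype(np.uint8),cv2.MORPH_OPEN,np.ones((3,3)))>0
    v,u=np.nonzero(m);q=W[m]
    print(len(q),u.min(),u.max(),v.min(),v.max(),np.round(np.percentile(q,[1,50,99],0),4).tolist(),cv2.minAreaRect((q[:,:2]*1000).astype(np.float32)))
    if lo<.25:
        # front edge of collar: smallest x for each y-bin; fit circle of r=.02
        from scipy.optimize import least_squares
        P=[]
        for y in np.arange(-.182,-.146,.002):
            k=abs(q[:,1]-y)<.001
            if k.sum()>3: P.append((q[k,0].min(),y))
        P=np.array(P); s=least_squares(lambda c:np.hypot(P[:,0]-c[0],P[:,1]-c[1])-.02,[.55,-.164],loss="soft_l1",f_scale=.0005); print(s.x,np.round(s.fun*1e3,1))
go((.5051,-.1534,.256),95.45)
E
```

```text
5175 219 421 313 373 [[0.536, -0.1936, 0.2807], [0.545, -0.1642, 0.283], [0.5568, -0.1346, 0.2853]] ((547.6654663085938, -164.14089965820312), (21.244346618652344, 61.1110954284668), 4.81593132019043)
1425 278 357 216 246 [[0.5305, -0.1824, 0.2159], [0.5374, -0.1656, 0.2174], [0.5463, -0.1471, 0.2188]] ((537.6819458007812, -165.28302001953125), (15.419397354125977, 37.41236877441406), 5.878442764282227)
[ 0.55002488 -0.16431244] [ 0.   0.3 -0.1  0.1 -0.   0.1 -0.2  0.1  0.1 -0.2 -0.2 -0.1  0.  -0.
  0.   0.1  0.3 -0. ]
pos [ 0.5502 -0.1632  0.2997] yaw 95.52 go [ 0.1745  0.056  -0.176 ] twist 0.0005631668482672344 F [ 0.82  0.67 -1.2 ] op 0.0207 t 5.2 q7 2.02
```

>>> {"fn": "send_rows", "kwargs": {
  "moves": [
    {"dx": 0.0,"dy": 0.058,"dz": -0.176,"twist": 0,"jaw": 0},
    {"dx": 0.08,"dy": 0.058,"dz": -0.176,"twist": 0,"jaw": 0},
    {"dx": 0.174,"dy": 0.058,"dz": -0.176,"twist": 0,"jaw": 0},
    {"dx": 0.174,"dy": 0.058,"dz": -0.176,"twist": 0,"jaw": 0},
    {"dx": 0.174,"dy": 0.058,"dz": -0.176,"twist": 0,"jaw": 0},
    {"dx": 0.174,"dy": 0.058,"dz": -0.176,"twist": 0,"jaw": 0},
    {"dx": 0.174,"dy": 0.058,"dz": -0.176,"twist": 0,"jaw": 0}
  ]
}}

```text
time_s: 5.9
ee_pos: [0.5058, -0.1529, 0.2573]
tcp_rot: [-0.074, 1.567, 0.077]
contact_force: [-0.1, -0.7, -1.5]
opening: 0.0209
```

```bash
cat >> h.py <<'E'
C0=np.array([.4902,-.1637]);OFF=np.array([0,.0005])
def tgt(a,press,zb=0.2406):
    """TCP target with blade at angle a (deg); zb = TCP z at touch for a rim at mean height"""
    t=np.radians(a);u=np.array([np.cos(t),np.sin(t)])
    xy=C0+.0185*u-.00937*np.array([.0343,.0238])
    return np.r_[xy+OFF,zb+.0195*(u@[.0343,.0238])-press]
def rows(T,yaw=95.5):
    s=observe();R=Ro.from_rotvec(s["tcp_rot"]).as_matrix();y=np.degrees(np.arctan2(R[1,1],R[0,1]))
    print("twist",round(-(yaw-y)/120,4))
    for p in T: print(np.round(R.T@(p-s["ee_pos"])/.25,4).tolist())
E
python3 - <<'E'
from h import *
from cell import *
print(tgt(34.5,0))
go(tgt(34.5,0)); rows([tgt(34.5,p) for p in(.002,.0,-.002)])
p=camera("scene"); go(tgt(34.5,0)); p=camera("scene"); go(tgt(34.5,0));save(p,"s2.png",(180,100,300,240),4)
E
```

```text
[ 0.50512494 -0.15294449  0.24141409]
pos [ 0.5058 -0.1529  0.2573] yaw 95.54 go [ 0.0634 -0.0002 -0.0028] twist None F [-0.08 -0.7  -1.51] op 0.0209 t 5.9 q7 2.0
twist 0.0003
[0.0714, -0.0002, -0.0028]
[0.0634, -0.0002, -0.0028]
[0.0554, -0.0001, -0.0027]
pos [ 0.5056 -0.1529  0.2571] yaw 95.53 go [ 0.0627 -0.     -0.0022] twist None F [-0.24  0.1  -1.8 ] op 0.0206 t 5.95 q7 2.0
pos [ 0.5055 -0.153   0.2569] yaw 95.52 go [ 0.0619  0.0002 -0.0016] twist None F [-0.12 -1.09 -2.16] op 0.0206 t 6.0 q7 2.0
```

View pics/s2.png

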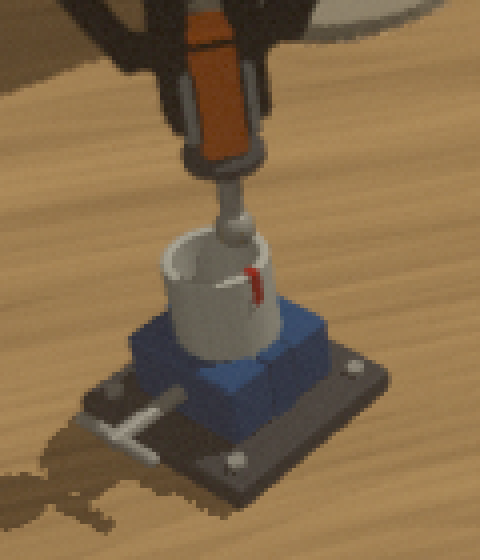

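>>> {"fn": "send_rows", "kwargs": {
  "moves": [
    {"dx": 0.03,"dy": 0,"dz": -0.002,"twist": 0,"jaw": 0},
    {"dx": 0.05,"dy": 0,"dz": -0.002,"twist": 0,"jaw": 0},
    {"dx": 0.06,"dy": 0,"dz": -0.002,"twist": 0,"jaw": 0},
    {"dx": 0.065,"dy": 0,"dz": -0.002,"twist": 0,"jaw": 0},
    {"dx": 0.067,"dy": 0,"dz": -0.002,"twist": 0,"jaw": 0},
    {"dx": 0.068,"dy": 0,"dz": -0.002,"twist": 0,"jaw": 0},
    {"dx": 0.068,"dy": 0,"dz": -0.002,"twist": 0,"jaw": 0}
  ]
}}

```text
time_s: 6.7
ee_pos: [0.505, -0.153, 0.24]
tcp_rot: [-0.074, 1.567, 0.077]
contact_force: [-1.3, 0.1, 0.3]
opening: 0.0206
```

```bash
python3 - <<'E'
from h import *
go(tgt(34.5,.0033)); rows([tgt(34.5,.0033)])
E
```

```text
pos [ 0.505 -0.153  0.24 ] yaw 95.52 go [0.0075 0.0002 0.0006] twist None F [-1.29  0.13  0.3 ] op 0.0206 t 6.7 q7 2.0
twist 0.0002
[0.0075, 0.0002, 0.0006]
```

```bash
python3 - <<'E'
from h import *
rows([tgt(34.5,.0031)]*3+[tgt(34.5+a,.0031) for a in (3,6,10,15,20,25,30,35,40)])
E
```

```text
twist 0.0002
[0.0067, 0.0002, 0.0006]
[0.0067, 0.0002, 0.0006]
[0.0067, 0.0002, 0.0006]
[0.0067, 0.0036, -0.0014]
[0.0067, 0.0068, -0.0035]
[0.0068, 0.0109, -0.0066]
[0.0068, 0.0158, -0.0109]
[0.0069, 0.0202, -0.0156]
[0.007, 0.0242, -0.0206]
[0.0071, 0.0278, -0.026]
[0.0073, 0.0309, -0.0317]
[0.0074, 0.0334, -0.0376]
```

>>> {"fn": "send_rows", "kwargs": {
  "moves": [
    {"dx": 0.0067,"dy": 0,"dz": 0.0006,"twist": 0,"jaw": 0},
    {"dx": 0.0067,"dy": 0,"dz": 0.0006,"twist": 0,"jaw": 0},
    {"dx": 0.0067,"dy": 0,"dz": 0.0006,"twist": 0,"jaw": 0},
    {"dx": 0.0067,"dy": 0.0036,"dz": -0.0014,"twist": 0,"jaw": 0},
    {"dx": 0.0067,"dy": 0.0068,"dz": -0.0035,"twist": 0,"jaw": 0},
    {"dx": 0.0068,"dy": 0.011,"dz": -0.0066,"twist": 0,"jaw": 0},
    {"dx": 0.0068,"dy": 0.0158,"dz": -0.0109,"twist": 0,"jaw": 0},
    {"dx": 0.0069,"dy": 0.0202,"dz": -0.0156,"twist": 0,"jaw": 0},
    {"dx": 0.007,"dy": 0.0242,"dz": -0.0206,"twist": 0,"jaw": 0},
    {"dx": 0.0071,"dy": 0.0278,"dz": -0.026,"twist": 0,"jaw": 0},
    {"dx": 0.0073,"dy": 0.0309,"dz": -0.0317,"twist": 0,"jaw": 0},
    {"dx": 0.0074,"dy": 0.0334,"dz": -0.0376,"twist": 0,"jaw": 0}
  ]
}}

```text
time_s: 7.9
ee_pos: [0.4949, -0.1454, 0.2383]
tcp_rot: [-0.074, 1.567, 0.078]
contact_force: [1.9, -2.7, 1.4]
opening: 0.0211
```

```bash
cat >> h.py <<'E'
def stat(press=.0031):
    s=observe();p=s["ee_pos"];d=p[:2]-OFF-C0+.00937*np.array([.0343,.0238])
    a=np.degrees(np.arctan2(d[1],d[0]))%360
    print("ang",round(a,1),"r",round(np.hypot(*d)*1e3,2),"dz mm",round((p[2]-tgt(a,press)[2])*1e3,2),"F",np.round(s["contact_force"]-[0,0,-1.8],2),"t",s["time_s"])
    return a
E
python3 - <<'E'
from h import *
stat()
rows([tgt(74.5+a,.0031) for a in range(5,65,5)])
E
```

```text
ang 74.4 r 18.7 dz mm 0.14 F [ 1.93 -2.68  3.18] t 7.9
twist 0.0003
[0.0007, 0.0013, -0.0065]
[0.0009, 0.0029, -0.0128]
[0.0011, 0.0038, -0.0191]
[0.0014, 0.0042, -0.0256]
[0.0016, 0.004, -0.032]
[0.0018, 0.0033, -0.0385]
[0.0021, 0.002, -0.0448]
[0.0023, 0.0002, -0.051]
[0.0026, -0.0022, -0.057]
[0.0029, -0.005, -0.0628]
[0.0031, -0.0084, -0.0683]
[0.0034, -0.0122, -0.0735]
```

>>> {"fn": "send_rows", "kwargs": {
  "moves": [
    {"dx": 0.0008,"dy": 0.0013,"dz": -0.0065,"twist": 0,"jaw": 0},
    {"dx": 0.001,"dy": 0.0029,"dz": -0.0128,"twist": 0,"jaw": 0},
    {"dx": 0.0013,"dy": 0.0038,"dz": -0.0191,"twist": 0,"jaw": 0},
    {"dx": 0.0016,"dy": 0.0042,"dz": -0.0256,"twist": 0,"jaw": 0},
    {"dx": 0.0018,"dy": 0.004,"dz": -0.032,"twist": 0,"jaw": 0},
    {"dx": 0.002,"dy": 0.0033,"dz": -0.0385,"twist": 0,"jaw": 0},
    {"dx": 0.0023,"dy": 0.002,"dz": -0.0448,"twist": 0,"jaw": 0},
    {"dx": 0.0025,"dy": 0.0002,"dz": -0.051,"twist": 0,"jaw": 0},
    {"dx": 0.0028,"dy": -0.0022,"dz": -0.057,"twist": 0,"jaw": 0},
    {"dx": 0.0031,"dy": -0.005,"dz": -0.0628,"twist": 0,"jaw": 0},
    {"dx": 0.0033,"dy": -0.0084,"dz": -0.0683,"twist": 0,"jaw": 0},
    {"dx": 0.0036,"dy": -0.0122,"dz": -0.0735,"twist": 0,"jaw": 0}
  ]
}}

```text
time_s: 9.1
ee_pos: [0.4769, -0.1501, 0.2374]
tcp_rot: [-0.074, 1.567, 0.078]
contact_force: [2.5, -0.1, 2.0]
opening: 0.0207
```

```bash
python3 - <<'E'
from h import *
stat()
rows([tgt(134.5+a,.0032) for a in range(5,65,5)])
E
```

```text
ang 134.1 r 18.59 dz mm -0.01 F [ 2.54 -0.09  3.82] t 9.1
twist 0.0004
[0.0006, -0.0049, -0.005]
[0.0009, -0.0096, -0.0095]
[0.0011, -0.0146, -0.0135]
[0.0014, -0.02, -0.0171]
[0.0016, -0.0257, -0.0202]
[0.0018, -0.0316, -0.0227]
[0.002, -0.0377, -0.0248]
[0.0021, -0.044, -0.0263]
[0.0023, -0.0504, -0.0273]
[0.0024, -0.0568, -0.0277]
[0.0025, -0.0633, -0.0275]
[0.0026, -0.0697, -0.0268]
```

>>> {"fn": "send_rows", "kwargs": {
  "moves": [
    {"dx": 0.0006,"dy": -0.0049,"dz": -0.005,"twist": 0,"jaw": 0},
    {"dx": 0.0009,"dy": -0.0096,"dz": -0.0095,"twist": 0,"jaw": 0},
    {"dx": 0.0011,"dy": -0.0146,"dz": -0.0135,"twist": 0,"jaw": 0},
    {"dx": 0.0014,"dy": -0.02,"dz": -0.0171,"twist": 0,"jaw": 0},
    {"dx": 0.0016,"dy": -0.0257,"dz": -0.0202,"twist": 0,"jaw": 0},
    {"dx": 0.0018,"dy": -0.0316,"dz": -0.0227,"twist": 0,"jaw": 0},
    {"dx": 0.002,"dy": -0.0377,"dz": -0.0248,"twist": 0,"jaw": 0},
    {"dx": 0.0021,"dy": -0.044,"dz": -0.0263,"twist": 0,"jaw": 0},
    {"dx": 0.0023,"dy": -0.0504,"dz": -0.0273,"twist": 0,"jaw": 0},
    {"dx": 0.0024,"dy": -0.0568,"dz": -0.0277,"twist": 0,"jaw": 0},
    {"dx": 0.0025,"dy": -0.0633,"dz": -0.0275,"twist": 0,"jaw": 0},
    {"dx": 0.0026,"dy": -0.0697,"dz": -0.0268,"twist": 0,"jaw": 0}
  ]
}}

```text
time_s: 10.3
ee_pos: [0.4718, -0.1682, 0.2365]
tcp_rot: [-0.074, 1.567, 0.078]
contact_force: [0.9, 2.0, 2.3]
opening: 0.0205
```

```bash
python3 - <<'E'
from h import *
stat()
rows([tgt(194.5+a,.0032) for a in range(5,65,5)])
E
```

```text
ang 194.8 r 18.71 dz mm -0.22 F [0.93 2.03 4.08] t 10.3
twist 0.0003
[-0.0004, -0.0058, 0.0021]
[-0.0004, -0.012, 0.0039]
[-0.0003, -0.018, 0.0063]
[-0.0003, -0.0238, 0.0091]
[-0.0003, -0.0293, 0.0125]
[-0.0004, -0.0345, 0.0163]
[-0.0004, -0.0394, 0.0206]
[-0.0005, -0.0438, 0.0253]
[-0.0006, -0.0478, 0.0303]
[-0.0008, -0.0514, 0.0357]
[-0.0009, -0.0545, 0.0414]
[-0.0011, -0.0571, 0.0473]
```

>>> {"fn": "send_rows", "kwargs": {
  "moves": [
    {"dx": -0.0002,"dy": -0.0058,"dz": 0.0021,"twist": 0,"jaw": 0},
    {"dx": -0.0003,"dy": -0.012,"dz": 0.0039,"twist": 0,"jaw": 0},
    {"dx": -0.0003,"dy": -0.018,"dz": 0.0063,"twist": 0,"jaw": 0},
    {"dx": -0.0003,"dy": -0.0238,"dz": 0.0091,"twist": 0,"jaw": 0},
    {"dx": -0.0003,"dy": -0.0293,"dz": 0.0125,"twist": 0,"jaw": 0},
    {"dx": -0.0004,"dy": -0.0345,"dz": 0.0163,"twist": 0,"jaw": 0},
    {"dx": -0.0004,"dy": -0.0394,"dz": 0.0206,"twist": 0,"jaw": 0},
    {"dx": -0.0005,"dy": -0.0438,"dz": 0.0253,"twist": 0,"jaw": 0},
    {"dx": -0.0006,"dy": -0.0478,"dz": 0.0303,"twist": 0,"jaw": 0},
    {"dx": -0.0008,"dy": -0.0514,"dz": 0.0357,"twist": 0,"jaw": 0},
    {"dx": -0.0009,"dy": -0.0545,"dz": 0.0414,"twist": 0,"jaw": 0},
    {"dx": -0.0011,"dy": -0.0571,"dz": 0.0473,"twist": 0,"jaw": 0}
  ]
}}

```text
time_s: 11.5
ee_pos: [0.485, -0.1814, 0.2367]
tcp_rot: [-0.074, 1.567, 0.078]
contact_force: [-2.4, 2.3, 1.6]
opening: 0.0212
```

```bash
python3 - <<'E'
from h import *
stat()
rows([tgt(254.5+a,.0032) for a in range(5,65,5)])
E
```

```text
ang 254.7 r 18.68 dz mm -0.13 F [-2.43  2.33  3.37] t 11.5
twist 0.0003
[-0.0003, -0.0013, 0.0061]
[-0.0005, -0.0028, 0.0124]
[-0.0007, -0.0037, 0.0187]
[-0.0009, -0.0041, 0.0252]
[-0.0012, -0.004, 0.0316]
[-0.0014, -0.0032, 0.0381]
[-0.0017, -0.0019, 0.0444]
[-0.0019, -0.0001, 0.0506]
[-0.0022, 0.0022, 0.0566]
[-0.0024, 0.0051, 0.0624]
[-0.0027, 0.0085, 0.0679]
[-0.003, 0.0123, 0.0731]
```

>>> {"fn": "send_rows", "kwargs": {
  "moves": [
    {"dx": -0.0003,"dy": -0.0013,"dz": 0.0061,"twist": 0,"jaw": 0},
    {"dx": -0.0005,"dy": -0.0028,"dz": 0.0124,"twist": 0,"jaw": 0},
    {"dx": -0.0007,"dy": -0.0037,"dz": 0.0187,"twist": 0,"jaw": 0},
    {"dx": -0.0009,"dy": -0.0041,"dz": 0.0252,"twist": 0,"jaw": 0},
    {"dx": -0.0012,"dy": -0.004,"dz": 0.0316,"twist": 0,"jaw": 0},
    {"dx": -0.0014,"dy": -0.0032,"dz": 0.0381,"twist": 0,"jaw": 0},
    {"dx": -0.0017,"dy": -0.0019,"dz": 0.0444,"twist": 0,"jaw": 0},
    {"dx": -0.0019,"dy": -0.0001,"dz": 0.0506,"twist": 0,"jaw": 0},
    {"dx": -0.0022,"dy": 0.0022,"dz": 0.0566,"twist": 0,"jaw": 0},
    {"dx": -0.0024,"dy": 0.0051,"dz": 0.0624,"twist": 0,"jaw": 0},
    {"dx": -0.0027,"dy": 0.0085,"dz": 0.0679,"twist": 0,"jaw": 0},
    {"dx": -0.003,"dy": 0.0123,"dz": 0.0731,"twist": 0,"jaw": 0}
  ]
}}

```text
time_s: 12.7
ee_pos: [0.5028, -0.1769, 0.2375]
tcp_rot: [-0.074, 1.568, 0.077]
contact_force: [-3.2, -0.9, 1.2]
opening: 0.0209
```

```bash
python3 - <<'E'
from h import *
stat()
rows([tgt(314.5+a,.0032) for a in range(5,65,5)])
E
```

```text
ang 313.8 r 18.63 dz mm -0.12 F [-3.24 -0.9   3.04] t 12.7
twist 0.0001
[-0.0004, 0.0052, 0.0052]
[-0.0006, 0.0099, 0.0097]
[-0.0009, 0.015, 0.0137]
[-0.0011, 0.0204, 0.0173]
[-0.0013, 0.026, 0.0203]
[-0.0015, 0.032, 0.0229]
[-0.0017, 0.0381, 0.025]
[-0.0019, 0.0444, 0.0265]
[-0.0021, 0.0507, 0.0274]
[-0.0022, 0.0572, 0.0278]
[-0.0023, 0.0636, 0.0277]
[-0.0024, 0.0701, 0.0269]
```

>>> {"fn": "send_rows", "kwargs": {
  "moves": [
    {"dx": -0.0004,"dy": 0.0052,"dz": 0.0052,"twist": 0,"jaw": 0},
    {"dx": -0.0006,"dy": 0.0099,"dz": 0.0097,"twist": 0,"jaw": 0},
    {"dx": -0.0009,"dy": 0.015,"dz": 0.0137,"twist": 0,"jaw": 0},
    {"dx": -0.0011,"dy": 0.0204,"dz": 0.0173,"twist": 0,"jaw": 0},
    {"dx": -0.0013,"dy": 0.026,"dz": 0.0203,"twist": 0,"jaw": 0},
    {"dx": -0.0015,"dy": 0.032,"dz": 0.0229,"twist": 0,"jaw": 0},
    {"dx": -0.0017,"dy": 0.0381,"dz": 0.025,"twist": 0,"jaw": 0},
    {"dx": -0.0019,"dy": 0.0444,"dz": 0.0265,"twist": 0,"jaw": 0},
    {"dx": -0.0021,"dy": 0.0507,"dz": 0.0274,"twist": 0,"jaw": 0},
    {"dx": -0.0022,"dy": 0.0572,"dz": 0.0278,"twist": 0,"jaw": 0},
    {"dx": -0.0023,"dy": 0.0636,"dz": 0.0277,"twist": 0,"jaw": 0},
    {"dx": -0.0024,"dy": 0.07,"dz": 0.0269,"twist": 0,"jaw": 0}
  ]
}}

```text
time_s: 13.9
ee_pos: [0.5079, -0.1586, 0.2383]
tcp_rot: [-0.074, 1.567, 0.077]
contact_force: [-1.1, -2.5, 1.8]
opening: 0.0214
```

```bash
python3 - <<'E'
from h import *
stat()
rows([tgt(14.5+a,.0032) for a in (5,10,15,20,24,27)])
E
```

```text
ang 14.9 r 18.7 dz mm 0.01 F [-1.09 -2.53  3.6 ] t 13.9
twist 0.0002
[0.0004, 0.0056, -0.002]
[0.0003, 0.0118, -0.0038]
[0.0003, 0.0178, -0.0062]
[0.0003, 0.0236, -0.0091]
[0.0003, 0.028, -0.0117]
[0.0003, 0.0312, -0.0139]
```

>>> {"fn": "send_rows", "kwargs": {
  "moves": [
    {"dx": 0.0004,"dy": 0.0056,"dz": -0.002,"twist": 0,"jaw": 0},
    {"dx": 0.0003,"dy": 0.0118,"dz": -0.0038,"twist": 0,"jaw": 0},
    {"dx": 0.0003,"dy": 0.0178,"dz": -0.0062,"twist": 0,"jaw": 0},
    {"dx": 0.0003,"dy": 0.0236,"dz": -0.0091,"twist": 0,"jaw": 0},
    {"dx": 0.0003,"dy": 0.028,"dz": -0.0117,"twist": 0,"jaw": 0},
    {"dx": 0.0003,"dy": 0.0312,"dz": -0.0139,"twist": 0,"jaw": 0},
    {"dx": 0.0003,"dy": 0.0312,"dz": -0.0139,"twist": 0,"jaw": 0}
  ]
}}

```text
time_s: 14.6
ee_pos: [0.5037, -0.1508, 0.2382]
tcp_rot: [-0.074, 1.567, 0.078]
contact_force: [-0.8, -1.8, 2.2]
opening: 0.0207
```

```bash
python3 - <<'E'
from h import *
stat(); go((.5505,-.1,.30))
E
```

```text
ang 42.3 r 18.73 dz mm -0.09 F [-0.82 -1.78  4.  ] t 14.6
pos [ 0.5037 -0.1508  0.2382] yaw 95.54 go [-0.2462  0.1848  0.2065] twist None F [-0.82 -1.78  2.2 ] op 0.0207 t 14.6 q7 2.0
```

>>> {"fn": "send_rows", "kwargs": {
  "moves": [
    {"dx": -0.06,"dy": 0,"dz": 0,"twist": 0,"jaw": 0},
    {"dx": -0.15,"dy": 0,"dz": 0,"twist": 0,"jaw": 0},
    {"dx": -0.24,"dy": 0,"dz": 0,"twist": 0,"jaw": 0},
    {"dx": -0.24,"dy": 0.15,"dz": 0,"twist": 0,"jaw": 0},
    {"dx": -0.24,"dy": 0.3,"dz": 0.01,"twist": 0,"jaw": 0},
    {"dx": -0.24,"dy": 0.45,"dz": 0.02,"twist": 0,"jaw": 0},
    {"dx": -0.24,"dy": 0.6,"dz": 0.04,"twist": 0,"jaw": 0},
    {"dx": -0.24,"dy": 0.75,"dz": 0.06,"twist": 0,"jaw": 0},
    {"dx": -0.24,"dy": 0.9,"dz": 0.08,"twist": 0,"jaw": 0},
    {"dx": -0.24,"dy": 1.0,"dz": 0.1,"twist": 0,"jaw": 0}
  ]
}}

```text
time_s: 15.6
ee_pos: [0.5031, 0.1043, 0.2981]
tcp_rot: [-0.076, 1.569, 0.082]
contact_force: [0.8, -0.1, -1.0]
opening: 0.0209
```

```bash
python3 - <<'E'
from h import *
go((.5003,.1465,.23),95.52)
E
```

```text
pos [0.5031 0.1043 0.2981] yaw 95.78 go [0.273  0.1679 0.0056] twist 0.002139720919993001 F [ 0.81 -0.14 -1.04] op 0.0209 t 15.6 q7 1.45
```

>>> {"fn": "send_rows", "kwargs": {
  "moves": [
    {"dx": 0.0,"dy": 0.1,"dz": 0.006,"twist": 0.002,"jaw": 0},
    {"dx": 0.1,"dy": 0.168,"dz": 0.006,"twist": 0.002,"jaw": 0},
    {"dx": 0.2,"dy": 0.168,"dz": 0.006,"twist": 0.002,"jaw": 0},
    {"dx": 0.273,"dy": 0.168,"dz": 0.006,"twist": 0.002,"jaw": 0},
    {"dx": 0.273,"dy": 0.168,"dz": 0.006,"twist": 0.002,"jaw": 0},
    {"dx": 0.273,"dy": 0.168,"dz": 0.006,"twist": 0.002,"jaw": 0},
    {"dx": 0.273,"dy": 0.168,"dz": 0.006,"twist": 0.002,"jaw": 0}
  ]
}}

```text
time_s: 16.3
ee_pos: [0.5008, 0.1468, 0.2311]
tcp_rot: [-0.072, 1.568, 0.08]
contact_force: [0.3, 0.2, -2.0]
opening: 0.021
```

```bash
python3 - <<'E'
from h import *
from scipy.optimize import least_squares
p=camera("wrist"); W=cloud(p); s=observe(); e=s["ee_pos"]
m=(W[...,2]>e[2]-.0845)&(W[...,2]<e[2]-.080)&(abs(W[...,0]-e[0])<.03)&(abs(W[...,1]-e[1])<.03)
m=cv2.morphologyEx(m.astype(np.uint8),cv2.MORPH_OPEN,np.ones((3,3)))>0
q=W[m];print(len(q),np.median(q[:,2])-e[2])
P=[]
for y in np.arange(-.018,.0181,.002)+e[1]:
    k=abs(q[:,1]-y)<.001
    if k.sum()>3: P.append((q[k,0].min(),y))
P=np.array(P); f=least_squares(lambda c:np.hypot(P[:,0]-c[0],P[:,1]-c[1])-.02,e[:2],loss="soft_l1",f_scale=.0005); print("collar off",f.x-e[:2],np.abs(f.fun).mean())
# collar tilt
c=np.linalg.lstsq(np.c_[q[:,:2]-e[:2],np.ones(len(q))],q[:,2],rcond=None)[0];print("tilt",c)
go((.5003,.1465,.148),95.52)
a=camera("scene"); save(a,"s3.png",(320,60,440,200),4)
E
```

```text
1442 -0.08223762603294993
collar off [-0.00025316 -0.00015007] 0.00018911823377815764
tilt [0.01439668 0.00470797 0.14920402]
pos [0.5009 0.1467 0.2313] yaw 95.53 go [ 0.3331 -0.0023 -0.0033] twist 4.6005501837598214e-05 F [ 0.48  0.03 -1.92] op 0.0208 t 16.35 q7 1.38
```

View pics/s3.png

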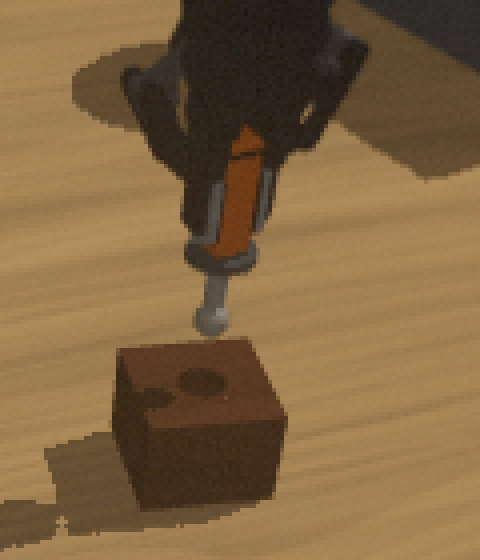

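>>> {"fn": "send_rows", "kwargs": {
  "moves": [
    {"dx": 0.06,"dy": -0.002,"dz": -0.003,"twist": 0,"jaw": 0},
    {"dx": 0.12,"dy": -0.002,"dz": -0.003,"twist": 0,"jaw": 0},
    {"dx": 0.18,"dy": -0.002,"dz": -0.003,"twist": 0,"jaw": 0},
    {"dx": 0.24,"dy": -0.002,"dz": -0.003,"twist": 0,"jaw": 0},
    {"dx": 0.29,"dy": -0.002,"dz": -0.003,"twist": 0,"jaw": 0},
    {"dx": 0.315,"dy": -0.002,"dz": -0.003,"twist": 0,"jaw": 0},
    {"dx": 0.325,"dy": -0.002,"dz": -0.003,"twist": 0,"jaw": 0},
    {"dx": 0.328,"dy": -0.002,"dz": -0.003,"twist": 0,"jaw": 0},
    {"dx": 0.33,"dy": -0.002,"dz": -0.003,"twist": 0,"jaw": 0},
    {"dx": 0.33,"dy": -0.002,"dz": -0.003,"twist": 0,"jaw": 0}
  ]
}}

```text
time_s: 17.4
ee_pos: [0.5007, 0.1467, 0.1492]
tcp_rot: [-0.072, 1.567, 0.08]
contact_force: [0.2, -0.6, -1.7]
opening: 0.0213
```

```bash
python3 - <<'E'
from h import *
go((.5003,.1465,.148),95.52)
E
```

```text
pos [0.5007 0.1467 0.1492] yaw 95.52 go [ 0.0049 -0.0006 -0.0015] twist 3.7890142005991836e-05 F [ 0.23 -0.6  -1.74] op 0.0213 t 17.4 q7 1.4
```

>>> {"fn": "send_rows", "kwargs": {
  "moves": [
    {"dx": 0.003,"dy": 0,"dz": -0.001,"twist": 0,"jaw": 0},
    {"dx": 0.005,"dy": 0,"dz": -0.001,"twist": 0,"jaw": 0},
    {"dx": 0.006,"dy": 0,"dz": -0.001,"twist": 0,"jaw": 0},
    {"dx": 0.006,"dy": 0,"dz": -0.001,"twist": 0,"jaw": 0}
  ]
}}

```text
time_s: 17.8
ee_pos: [0.5006, 0.1467, 0.1481]
tcp_rot: [-0.071, 1.566, 0.08]
contact_force: [-1.6, -0.7, 2.2]
opening: 0.0204
```

```bash
python3 - <<'E'
from h import *
go((.5003,.1465,.1475),95.52)
E
```

```text
pos [0.5006 0.1467 0.1481] yaw 95.52 go [ 0.0023 -0.0006 -0.0011] twist 3.98311659541406e-05 F [-1.64 -0.65  2.22] op 0.0204 t 17.8 q7 1.4
```

Collar is in contact with the block (about 4 N). Release and retreat.

>>> {"fn": "send_rows", "kwargs": {
  "moves": [
    {"dx": 0,"dy": 0,"dz": 0,"twist": 0,"jaw": 0.4},
    {"dx": 0,"dy": 0,"dz": 0,"twist": 0,"jaw": 0.7},
    {"dx": 0,"dy": 0,"dz": 0,"twist": 0,"jaw": 1},
    {"dx": 0,"dy": 0,"dz": 0,"twist": 0,"jaw": 1},
    {"dx": 0,"dy": 0,"dz": 0,"twist": 0,"jaw": 1},
    {"dx": 0,"dy": 0,"dz": 0,"twist": 0,"jaw": 1},
    {"dx": 0,"dy": 0,"dz": 0,"twist": 0,"jaw": 1}
  ]
}}

```text
time_s: 18.5
ee_pos: [0.5006, 0.1467, 0.1481]
tcp_rot: [-0.071, 1.566, 0.08]
contact_force: [0.5, -0.1, -0.3]
opening: 0.0855
```

>>> {"fn": "send_rows", "kwargs": {
  "moves": [
    {"dx": -0.1,"dy": 0,"dz": 0,"twist": 0,"jaw": 1},
    {"dx": -0.2,"dy": 0,"dz": 0,"twist": 0,"jaw": 1},
    {"dx": -0.35,"dy": 0,"dz": 0,"twist": 0,"jaw": 1},
    {"dx": -0.5,"dy": 0,"dz": 0,"twist": 0,"jaw": 1},
    {"dx": -0.65,"dy": 0,"dz": 0,"twist": 0,"jaw": 1},
    {"dx": -0.7,"dy": 0,"dz": 0,"twist": 0,"jaw": 1},
    {"dx": -0.7,"dy": 0,"dz": 0,"twist": 0,"jaw": 1}
  ]
}}

```text
time_s: 19.2
ee_pos: [0.5008, 0.1459, 0.3251]
tcp_rot: [-0.07, 1.562, 0.081]
contact_force: [0.1, 0.2, -1.3]
opening: 0.0854
```

```bash
python3 - <<'E'
from h import *
go((.5,.146,.3))
p=camera("wrist"); W=cloud(p)
for lo,hi in((.125,.14),(.055,.063),(.064,.069)):
    m=(W[...,2]>lo)&(W[...,2]<hi)&(abs(W[...,0]-.5)<.07)&(abs(W[...,1]-.143)<.07)
    q=W[m]
    if len(q)>10: print(lo,len(q),np.round(q[:,2].mean(),4),cv2.minAreaRect((q[:,:2]*1000).astype(np.float32)))
a=camera("scene"); save(a,"end.png")
E
```

```text
pos [0.5008 0.1459 0.3251] yaw 95.52 go [ 1.005e-01  1.000e-04 -4.000e-03] twist None F [ 0.08  0.21 -1.32] op 0.0854 t 19.2 q7 1.36
0.125 781 0.1313 ((500.442626953125, 146.6673583984375), (22.101463317871094, 21.60016441345215), 6.185917854309082)
0.055 4981 0.06 ((500.2293395996094, 146.1319122314453), (80.17765808105469, 80.6640396118164), 79.57540130615234)
0.064 551 0.066 ((497.25152587890625, 146.3213348388672), (32.631446838378906, 38.52279281616211), 6.864552021026611)
```

View pics/end.png

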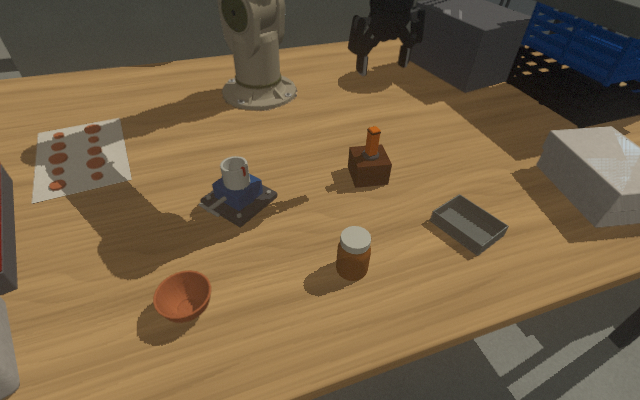

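The picture shows the tool upright in its block at (372,145), the gripper clear above it, and the jar, bowl and tray where they were. I'm handing the job in.

```bash
python3 -c "
from cell import *
print(job_done())"
```

```text
the job is handed in; nothing more can be done
None
```

The job is done and handed in at about 19 s on the robot's clock. I took the tool from its block, set the blade down on the inner edge at the red mark, and ran it anticlockwise. It stayed pressed on until about 8° past the mark, then I stood the tool back in its block and let go.

- **Force:** total contact force read about 4.5 to 4.8 N each time I checked during the turn, roughly every 60°. It was not read in between those checks.
- **Blade path:** the blade stayed 18.6 to 18.7 mm from the tube's axis, with its height within about 0.2 mm of plan.
- **Tool in block:** after release, the handle top is at 131 mm and the collar top at 66 mm, so the collar is seated. The handle is within 0.6 mm of the block's centre.
- **Surroundings:** the gripper is clear of everything. In the last picture the jar, bowl and tray look unmoved; I did not measure them again.

No final check failed or disagreed. The only hiccup was one move call refused for a missing value, before anything moved.

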